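# Snap the tub lid shut all round

### The arm

A 6-joint arm with a two-finger parallel gripper is mounted at the origin on the work surface. World frame = base frame: x ahead of the robot, y to its left, z up, the work surface at z = 0. Lengths are in mm, angles in rad, forces in N, time in s.
With the tool pointing down it reaches from about 350 to 875 mm from the base axis. Payload 4.2 kg.
Tool frame: the origin (TCP) lies at the very end of the fingers, on their centre line; the grasp point (between the pads) lies arm.hold_point_z behind it (arm.hold_point_z is the distance from the TCP to the grasp point, in mm); y points along the fingers, x is the direction in which the jaws open and shut, and the axes are right-handed (so a half turn about y gives the same grasp; the last joint's range is limited). The gripper opens to 85 mm and grips with 20 to 120 N. Pads are 22 mm wide; open, the fingers measure 114 mm over their backs; the gripper's body (76 mm by 85 mm) begins 54 mm behind the grasp point. The pads swing forward as they close: fully open they stand 13 mm farther back than shut.
Start: joints at [1.361, 0.385, 0.008, 0, -1.194, -0.259], TCP at [282.351, 557.563, 231.312] pointing down, gripper open.
Joint ranges: [-3.14, 3.14], [-1.21, 2.06], [-1.07, 1.41], [-3.16, 2.05], [-2.99, -0.16], [-3.1, 3.1]. Speed limits (rad/s): [2.79, 2.79, 3.14, 3.14, 3.14, 3.14].

### API

Orientations are given as a unit quaternion [x, y, z, w].
In Python, from bench import arm gives the robot as it stands.
- The arm moves only by the shell command python3 -m creep 'ROWS'. ROWS is JSON, a list of rows, each a list of 3 entries, a list of its own where there are three numbers: the shift along the world's x, y, z in mm, then the turn, a rotation vector about the world's x, y, z in rad, then the gripper command: -1 is shut, 1 is fully open, values between are in proportion. In form: [[[dx, dy, dz], [wx, wy, wz], jaw], ...]. A call has 1 to 12 rows; each row is the pose to reach, as a shift and turn from the pose commanded when the call began; what a row does not reach only later rows make up. A row lasts 1/12 s, in which the tool goes at most 41.7 mm and 7.16 degrees, less where a joint would pass 70% of its speed; a pose out of reach is approached as far as the arm can. A call with a gripper value outside its range is refused whole. The fingers move at their own pace and stop on an object; the grip force is fixed at half the most. Time passes only in rows, so rows that repeat a pose let the fingers close. It gives the time, the measured TCP pose, the force and the opening at its end, in the units of the state.
- arm.read_state(): the state, without advancing time (a new reading comes with each control period).
- arm.get_image(name): name is "scene" or "top" or "wrist"; returns (picture, depth): 420x560x3 uint8, red, green, blue; 420x560 float32, mm along the optical axis (not along the pixel's ray), 0 where there is no reading.
- arm.camera_params(name): a dict with "camera_matrix" (3x3 intrinsics, pixels), "extrinsics" (4x4, takes a point from world to camera coordinates); the wrist camera has in their place "T_tool_cam" (4x4, takes a point from camera to tool coordinates, whose origin is the TCP and whose axes are the tool frame's). Camera axes: x right, y down, z forward; pixel columns grow to the right and rows downward; lengths in mm; the calibration is good to about 2 mm. A picture is of the moment at which its call begins: read the wrist's pose just before it. camera_params takes no time and is no camera call.
- arm.job_done(): hands the job in, once; it reports no verdict.
The state is a dict: "clock": time; "joints": joint angles; "joint_vel": joint speeds; "joint_efforts": joint torques, N m; "position": TCP position; "ee_rot": TCP orientation; "contact_force": force on the tool from outside, world axes, zero at the start; "wrist_torque": the same for the moment, N m; "gripper_width": finger opening in mm.
Only numpy, scipy, OpenCV 4.12 (cv2) and the standard library are available. Lean on these libraries where they do the work, as an engineer would, in place of code of your own. Each camera call takes 0.05 s, during which the arm holds its last target.

### The job

The lid of the white tub on the bench is only lying on: press its rim down with the fingertips, section by section all the way round, until all four sections have clicked shut and lie flush. Just press: do not pick the tub up, tip it or push it away from its place, and leave the jar, the carton and the pipe coupling alone.

Things in the scene. Friction and masses are not known exactly. Their poses are not given: they have to be found in the camera images.
- tub: Loose round white tub, 1.1 to 2.1 kg, foot 156 mm wide, 181 mm over the lid, thin wire handle hanging at its side. Origin: centre of its underside, z up. Lid: a fixed square panel 96 by 96 mm in the middle (top 104 mm above the bench) and round it four white rim sections filling the circle, on the tub's +x, +y, -x, -y sides, parted by narrow slits on the diagonals.
- press0 (a point): Point on the top face of rim section 0 (the tub's +x side), midway along it, 80 mm from the tub's axis, about 10 mm in from the outer edge: the best place to press straight down with shut fingertips. 104 mm above the bench when shut (face level), about 111 mm when standing up.
- flap0 (a joint): Hinge of rim section 0: 0 = standing up (tilted 14 degrees, outer edge 10 mm high), 0.24 rad = shut, flush (hard stop). Hinge line: the side of the square, 48 mm from the tub's axis. A snap: springs back from the first half of its travel, clicks shut by itself past the half. Takes about 8 N at the press point, more nearer the hinge. Starts up.
- press1 (a point): Point on the top face of rim section 1 (the tub's +y side), midway along it, 80 mm from the tub's axis, about 10 mm in from the outer edge: the best place to press straight down with shut fingertips. 104 mm above the bench when shut (face level), about 111 mm when standing up.
- flap1 (a joint): Hinge of rim section 1: 0 = standing up (tilted 14 degrees, outer edge 10 mm high), 0.24 rad = shut, flush (hard stop). Hinge line: the side of the square, 48 mm from the tub's axis. A snap: springs back from the first half of its travel, clicks shut by itself past the half. Takes about 8 N at the press point, more nearer the hinge. Starts up.
- press2 (a point): Point on the top face of rim section 2 (the tub's -x side), midway along it, 80 mm from the tub's axis, about 10 mm in from the outer edge: the best place to press straight down with shut fingertips. 104 mm above the bench when shut (face level), about 111 mm when standing up.
- flap2 (a joint): Hinge of rim section 2: 0 = standing up (tilted 14 degrees, outer edge 10 mm high), 0.24 rad = shut, flush (hard stop). Hinge line: the side of the square, 48 mm from the tub's axis. A snap: springs back from the first half of its travel, clicks shut by itself past the half. Takes about 8 N at the press point, more nearer the hinge. Starts up or shut, rarely halfway.
- press3 (a point): Point on the top face of rim section 3 (the tub's -y side), midway along it, 80 mm from the tub's axis, about 10 mm in from the outer edge: the best place to press straight down with shut fingertips. 104 mm above the bench when shut (face level), about 111 mm when standing up.
- flap3 (a joint): Hinge of rim section 3: 0 = standing up (tilted 14 degrees, outer edge 10 mm high), 0.24 rad = shut, flush (hard stop). Hinge line: the side of the square, 48 mm from the tub's axis. A snap: springs back from the first half of its travel, clicks shut by itself past the half. Takes about 8 N at the press point, more nearer the hinge. Starts up or shut, rarely halfway.
- jar: Closed clear jar with a paper band and a dark cap, 58 mm across, 85 mm high, standing; origin at the centre of its underside. Not part of the job.
- carton: Small cardboard carton 85 by 60 by 50 mm high; origin at the centre of its underside. Not part of the job.
- coupling: Grey plastic pipe coupling (short tube), 66 mm across, 65 mm high, standing on end; origin at the centre of its underside. Not part of the job.

How it is judged:
By the outcome, as a careful person would: the job done as asked, in the order asked, and still so for the second after the job is handed in, with the robot touching nothing.
It also fails if it takes over 64 s, if anything falls off the work surface, if the arm or the gripper's body presses on something with over 40 N, if the wrist force passes 120 N, or if a joint passes its speed limit or range.

## Working session

There is one attempt and no reset: what is moved stays moved. The work goes in short steps, Python scripts to look and compute and a shell command to move; the robot and the scene stay as the last step left them, time stands still between calls to the robot, and variables do not carry over. Pictures are saved under pics/ and viewed, and the job is handed in when it is done.

```bash
ls; mkdir -p pics; python3 - <<'E'
from bench import arm
import cv2,numpy as np
s=arm.read_state();print(s, arm.hold_point_z)
for n in ("scene","top"):
    im,d=arm.get_image(n);cv2.imwrite(f"pics/{n}0.png",im[:,:,::-1]);np.save(f"pics/{n}0.npy",d)
    p=arm.camera_params(n);print(n,p)
E
```

```text
pics
{'clock': 0.0, 'joints': array([ 1.36058135e+00,  3.85575705e-01,  6.62541559e-03, -4.80662169e-04,
       -1.19401053e+00, -2.58582307e-01]), 'joint_vel': array([ 9.02716018e-04, -5.92967098e-04, -2.28671824e-04,  1.62038065e-04,
       -2.02381340e-05,  5.24845975e-04]), 'joint_efforts': array([-2.30568830e-04, -3.92299283e+01,  1.88397145e+01,  4.18612272e+00,
       -4.67037375e-03,  3.11870876e-07]), 'position': array([282.11717008, 557.05014257, 230.21259205]), 'ee_rot': array([ 0.37078663, -0.60204351,  0.6029337 , -0.36950215]), 'contact_force': array([-0.15439128, -1.05858522,  1.21608424]), 'wrist_torque': array([-0.01402221, -0.01168288,  0.0265852 ]), 'gripper_width': 85.24949750870553} 18.700000000000003
scene {'camera_matrix': array([[383.78720868,   0.        , 280.04719182],
       [  0.        , 383.78720868, 212.17881995],
       [  0.        ,   0.        ,   1.        ]]), 'extrinsics': array([[ 6.44691932e-02,  9.97873212e-01, -9.63197709e-03,
        -6.10239051e+01],
       [ 8.01085095e-01, -5.75061679e-02, -5.95781597e-01,
        -4.78349001e+02],
       [-5.95068394e-01,  3.06935256e-02, -8.03088734e-01,
         1.44630494e+03],
       [ 0.00000000e+00,  0.00000000e+00,  0.00000000e+00,
         1.00000000e+00]])}
top {'camera_matrix': array([[407.99744418,   0.        , 281.92078512],
       [  0.        , 407.99744418, 208.02166504],
       [  0.        ,   0.        ,   1.        ]]), 'extrinsics': array([[-3.37106512e-03, -9.99818102e-01, -1.87723122e-02,
         1.40680882e+01],
       [-9.91932954e-01,  5.72213197e-03, -1.26634403e-01,
         6.35358538e+02],
       [ 1.26718786e-01,  1.81939823e-02, -9.91771813e-01,
         9.38037363e+02],
       [ 0.00000000e+00,  0.00000000e+00,  0.00000000e+00,
         1.00000000e+00]])}
```

View pics/scene0.png

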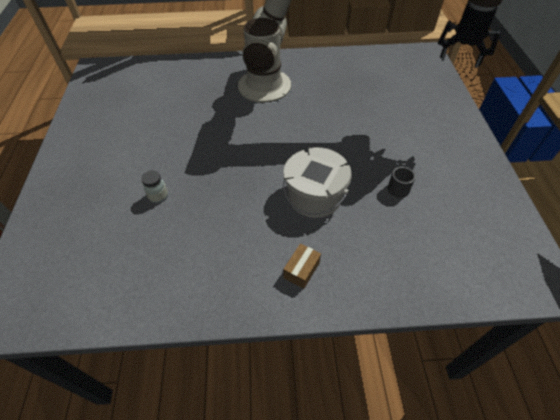

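View pics/top0.png

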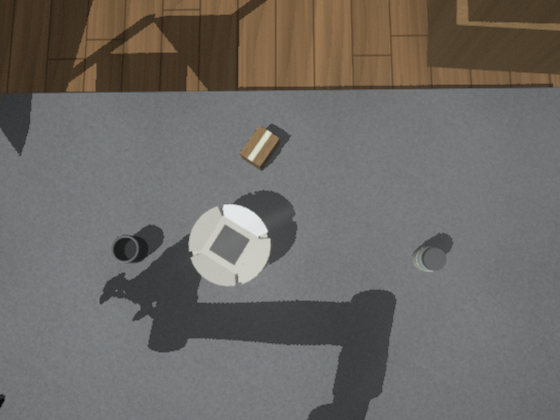

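```bash
cat > h.py <<'E'
import numpy as np,cv2
from bench import arm
def cloud(n,d):
    p=arm.camera_params(n);K=p["camera_matrix"];E=p["extrinsics"]
    v,u=np.mgrid[:d.shape[0],:d.shape[1]]
    P=np.stack([(u-K[0,2])/K[0,0]*d,(v-K[1,2])/K[1,1]*d,d],-1)
    return (P-E[:3,3])@E[:3,:3]
E
python3 - <<'E'
from h import *
im=cv2.imread("pics/top0.png");d=np.load("pics/top0.npy")
cv2.imwrite("pics/topc.png",cv2.resize(im[195:300,175:290],None,fx=5,fy=5,interpolation=cv2.INTER_CUBIC))
for n in("top","scene"):
    W=cloud(n,np.load(f"pics/{n}0.npy"))
    m=(W[...,2]>92)&(W[...,2]<130)&(W[...,0]>300)
    v,u=np.nonzero(m)
    pts=W[m][:,:2].astype(np.float32)
    print(n,m.sum(),pts.mean(0),cv2.minEnclosingCircle(pts), np.percentile(W[m][:,2],[0,5,50,95,100]))
W=cloud("top",d)
g=W[...,2]
for v in range(204,290,4): print(v,' '.join('%4d'%g[v,u] for u in range(184,278,4)))
# bench height
print(g[300:400:20,480:540:20])
E
```

```text
top 5241 [545.13824 127.80457] ((546.538330078125, 127.7309799194336), 91.98036193847656) [ 92.35101254 100.80703267 104.66249266 111.38674108 116.82300507]
scene 2750 [553.54974  127.937195] ((547.291748046875, 129.32460021972656), 93.42093658447266) [ 92.0739837  100.36047007 104.30209743 111.12168775 115.96221338]
204    0    0    0    0   -1    0    0    0    0   -1    0    1  100    1   -2   -1    0   -1   -3    1   -3    0   -1    1
208    0    0   -1    1    3   -2    0   -2  108    1  108  106  110  108  112  113    1    0   -1   -1    0   -1   -1    0
212   -2   -1    0   -2   -2    0  113  107  105   95  102  105  108  109  108  110  111  109    0   -1   -3    0    0   -3
216   -2   -1   -1   -1    0  109  108  105  105  101  106  105  104 1011  108  111  112  110  109   -1    2    0   -2    3
220    0   -1    1   -1  112  110  108  104  104  103  100  105  107  105  109  108  111  111  110  111    0   -2   -1   -3
224    1   -2    1  113  110  106  109 1011  102  105  103  103  102  103  104  106  109  109  110  108  104    0    0   -2
228    1   -2  112  111  111  107  10
[... 1442 characters left out ...]
  0    0
276   -1   -1   -2    0   -2  107  107  107  106  105  104  105  104   94  106  101  105  101    0   -3    1    0    0   -2
280    2    3   -1    0   -2   -2  105  108  103  105  105  103  107   95  101  103  101   -3    0   -4    2   -1   -1   -1
284   -2    1    0    0   -1    0   -2   -1  108  107  107  103  102   -1   -1    0    2   -2    0    1   -3   -1   -2    1
288   -1    1 1011    0   -1    1   -2    2    0    0    2    0   -2   -3   -3    1    1    0    1    0   -1    3    0   -2
[[-4.48127949 -1.36700767 -4.7251317 ]
 [ 0.55387197  1.36686361 -0.33767398]
 [-1.86418574 -1.5859775  -1.63166108]
 [-0.62607999  0.63757992 -0.82815189]
 [-3.00551102 -0.97192875 -5.30785085]]
```

View pics/topc.png

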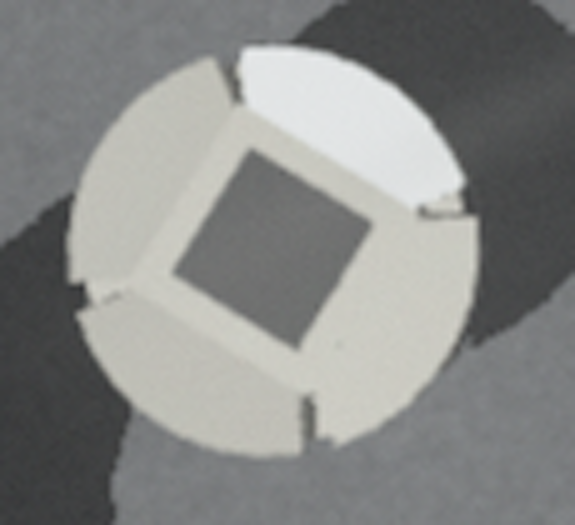

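```bash
cat >> h.py <<'E'
def ray(n,uv,z):
    p=arm.camera_params(n);K=p["camera_matrix"];E=p["extrinsics"]
    r=E[:3,:3].T@np.linalg.inv(K)@np.r_[uv,1.];c=-E[:3,:3].T@E[:3,3]
    return c+r*(z-c[2])/r[2]
def flaps(n,d,c,yaw):
    W=cloud(n,d);X=W[...,:2]-c;co,si=np.cos(yaw),np.sin(yaw)
    x=X[...,0]*co+X[...,1]*si;y=-X[...,0]*si+X[...,1]*co
    m0=(abs(x)<42)&(abs(y)<42)&(W[...,2]>90)&(W[...,2]<120);z0=np.median(W[...,2][m0])
    for k in range(4):
        a,b=[(x,y),(y,-x),(-x,-y),(-y,x)][k]
        m=(a>52)&(np.hypot(a,b)<88)&(abs(b)<a*0.85)&(W[...,2]>90)&(W[...,2]<125)
        s=np.linalg.lstsq((a[m]-48)[:,None],W[...,2][m]-z0,rcond=None)[0][0]
        print(n,k,m.sum(),"tilt %.3f"%s,"press",np.round(c+80*np.array([np.cos(yaw+k*np.pi/2),np.sin(yaw+k*np.pi/2)]),1),"z0 %.1f"%z0)
E
python3 - <<'E'
from h import *
q=np.array([(250,148),(372,223),(300,350),(173,272)])/5+[175,195]-.4
P=np.array([ray("top",a,104)[:2] for a in q]);print(P,P.mean(0))
for i in range(4):
    e=P[(i+1)%4]-P[i];print(np.linalg.norm(e),np.degrees(np.arctan2(e[1],e[0])))
c=P.mean(0)
e=[P[(i+1)%4]-P[i] for i in range(4)]
a=[np.arctan2(v[1],v[0])%(np.pi/2) for v in e];yaw=np.mean(a);print(np.degrees(a))
# bright flap (upper right in picture): direction
for ya in (yaw-np.pi/2,):
  for n in("top","scene"): flaps(n,np.load(f"pics/{n}0.npy"),c,ya)
from scipy.spatial.transform import Rotation as R
print(R.from_quat(arm.read_state()["ee_rot"]).as_matrix().round(3))
E
```

```text
[[591.57398083 138.32876912]
 [557.8473998   83.44321066]
 [502.00697956 114.89838108]
 [536.50274483 171.82311961]] [546.98277626 127.12337012]
64.4197702200305 -121.57027438782065
64.09040706519372 150.60723501073312
66.56112738450365 58.78459799747419
64.45705973822182 -31.3079857940313
[58.42972561 60.60723501 58.784598   58.69201421]
top 0 634 tilt 0.244 press [615.6  86.1] z0 104.0
top 1 667 tilt 0.224 press [588.  195.8] z0 104.0
top 2 662 tilt 0.071 press [478.3 168.2] z0 104.0
top 3 650 tilt -0.031 press [505.9  58.5] z0 104.0
scene 0 303 tilt 0.210 press [615.6  86.1] z0 103.5
scene 1 318 tilt 0.228 press [588.  195.8] z0 103.5
scene 2 316 tilt 0.080 press [478.3 168.2] z0 103.5
scene 3 308 tilt -0.034 press [505.9  58.5] z0 103.5
[[-0.452 -0.001  0.892]
 [-0.892 -0.002 -0.452]
 [ 0.002 -1.     0.   ]]
```

```bash
python3 -m creep '[[[28,-39,0],[0,0,0],-1],[[56,-78,0],[0,0,0],-1],[[84,-117,0],[0,0,0],-1],[[112,-156,0],[0,0,0],-1],[[140,-195,-10],[0,0,0],-1],[[165,-234,-20],[0,0,0],-1],[[190,-270,-30],[0,0,0],-1],[[215,-305,-40],[0,0,0],-1],[[240,-340,-50],[0,0,0],-1],[[264,-374,-60],[0,0,0],-1],[[287,-407,-70],[0,0,0],-1],[[308,-436,-70],[0,0,0],-1]]'
```

```text
clock: 1.1
position: [566.9, 152.4, 165.3]
ee_rot: [-0.371, 0.603, -0.602, 0.369]
contact_force: [0.0, 1.2, -0.1]
gripper_width: -0.2
```

```bash
python3 -m creep '[[[25,-35,0],[0,0,0],-1],[[25,-35,-20],[0,0,0],-1],[[25,-35,-31],[0,0,0],-1],[[25,-35,-31],[0,0,0],-1],[[25,-35,-31],[0,0,0],-1],[[25,-35,-31],[0,0,0],-1]]'; python3 - <<'E'
from h import *
print(arm.read_state()["position"])
im,d=arm.get_image("wrist");cv2.imwrite("pics/w1.png",im[:,:,::-1])
im,d=arm.get_image("scene");cv2.imwrite("pics/s1.png",cv2.resize(im[130:240,250:370,::-1],None,fx=5,fy=5))
E
```

```text
clock: 1.6
position: [591.8, 120.7, 136.4]
ee_rot: [0.371, -0.602, 0.602, -0.371]
contact_force: [0.0, -0.4, 0.2]
gripper_width: 0.1
[591.76885789 120.69246529 136.37276309]
```

View pics/w1.png

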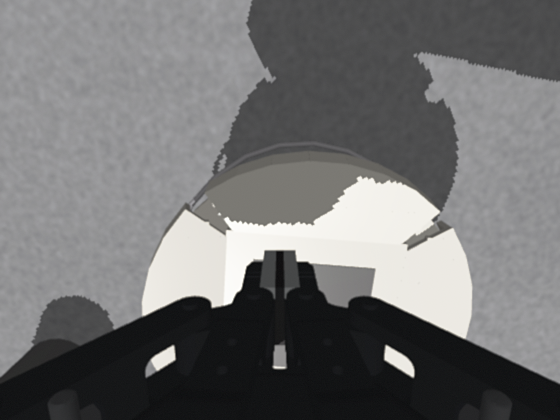

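View pics/s1.png

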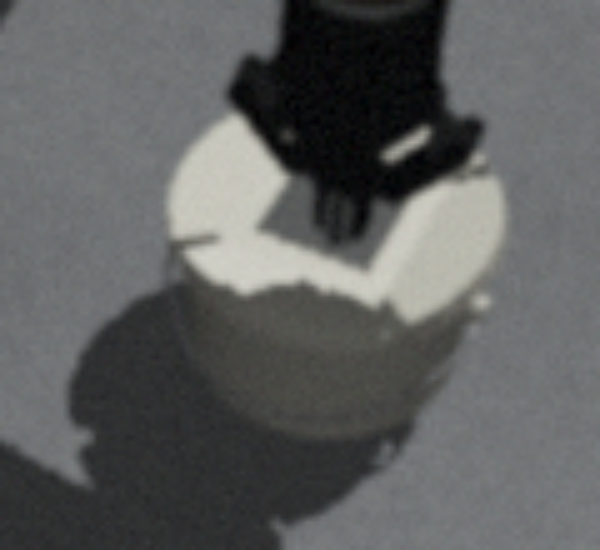

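The wrist view shows the tips (≈280,255) still over the panel, short of section 0 (top, ≈310,190). Moves refer to the speed-limited setpoint, so I need another 24, -35 mm.

```bash
python3 -m creep '[[[12,-17,0],[0,0,0],-1],[[24,-34.5,0],[0,0,0],-1],[[24,-34.5,0],[0,0,0],-1],[[24,-34.5,-10],[0,0,0],-1],[[24,-34.5,-20],[0,0,0],-1],[[24,-34.5,-20],[0,0,0],-1],[[24,-34.5,-20],[0,0,0],-1]]'; python3 - <<'E'
from h import *
im,d=arm.get_image("wrist");cv2.imwrite("pics/w2.png",im[:,:,::-1])
E
```

```text
clock: 2.28
position: [615.1, 85.6, 115.0]
ee_rot: [-0.371, 0.602, -0.602, 0.37]
contact_force: [0.1, -0.1, -0.4]
gripper_width: 0.2
```

View pics/w2.png

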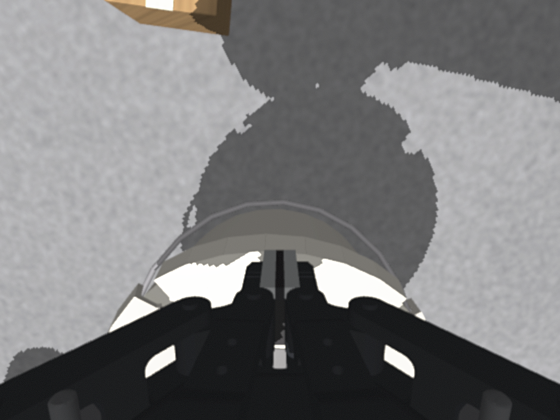

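Tips (≈280,255) sit at the outer rim of section 0, midway along it. Pressing slowly.

```bash
python3 -m creep '[[[0,0,-2],[0,0,0],-1],[[0,0,-4],[0,0,0],-1],[[0,0,-6],[0,0,0],-1],[[0,0,-8],[0,0,0],-1],[[0,0,-9],[0,0,0],-1],[[0,0,-9],[0,0,0],-1]]'; python3 -m creep '[[[0,0,-1],[0,0,0],-1],[[0,0,-2],[0,0,0],-1],[[0,0,-2],[0,0,0],-1]]'
```

```text
clock: 2.83
position: [615.3, 85.0, 106.2]
ee_rot: [-0.37, 0.603, -0.602, 0.37]
contact_force: [-0.8, 0.0, -1.0]
gripper_width: 0.2
clock: 3.08
position: [615.6, 85.0, 104.2]
ee_rot: [-0.371, 0.603, -0.602, 0.37]
contact_force: [0.1, 0.3, -0.3]
gripper_width: 0.1
```

```bash
python3 -m creep '[[[0,0,-1],[0,0,0],-1],[[0,0,-1.5],[0,0,0],-1],[[0,0,-1.5],[0,0,0],-1]]'; python3 -m creep '[[[0,0,20],[0,0,0],-1],[[0,0,31],[0,0,0],-1],[[0,0,31],[0,0,0],-1],[[0,0,31],[0,0,0],-1]]'; python3 - <<'E'
from h import *
c=np.array([547,127.1]);ya=np.radians(59.1-90)
im,d=arm.get_image("scene");flaps("scene",d,c,ya)
im,d=arm.get_image("wrist");cv2.imwrite("pics/w3.png",im[:,:,::-1])
E
```

```text
clock: 3.33
position: [615.8, 85.0, 104.0]
ee_rot: [0.37, -0.602, 0.602, -0.37]
contact_force: [-1.8, -0.8, 5.0]
gripper_width: 0.1
clock: 3.67
position: [616.3, 85.2, 134.8]
ee_rot: [0.369, -0.602, 0.603, -0.371]
contact_force: [-0.2, -0.1, 0.0]
gripper_width: -0.1
scene 0 321 tilt -0.021 press [615.6  86. ] z0 103.4
scene 1 320 tilt 0.229 press [588.1 195.7] z0 103.4
scene 2 181 tilt 0.085 press [478.4 168.2] z0 103.4
scene 3 89 tilt -0.036 press [505.9  58.5] z0 103.4
```

View pics/w3.png

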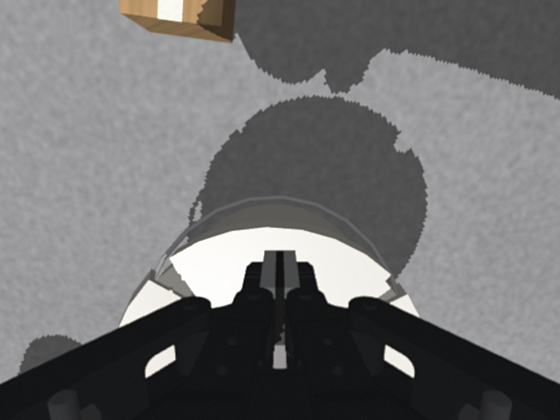

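Section 0 now reads flush (-0.02, the same as shut section 3). On to section 1.

```bash
python3 -m creep '[[[-9,37,0],[0,0,0],-1],[[-18,74,0],[0,0,0],-1],[[-28,110.5,0],[0,0,0],-1],[[-28,110.5,0],[0,0,0],-1],[[-28,110.5,0],[0,0,0],-1],[[-28,110.5,-10],[0,0,0],-1],[[-28,110.5,-19],[0,0,0],-1],[[-28,110.5,-19],[0,0,0],-1],[[-28,110.5,-19],[0,0,0],-1]]'
```

```text
clock: 4.52
position: [587.6, 194.1, 114.2]
ee_rot: [0.371, -0.603, 0.603, -0.369]
contact_force: [-0.4, 0.5, 0.3]
gripper_width: -0.2
```

```bash
python3 -m creep '[[[0,1,-2],[0,0,0],-1],[[0,1,-4],[0,0,0],-1],[[0,1,-6],[0,0,0],-1],[[0,1,-8],[0,0,0],-1],[[0,1,-10],[0,0,0],-1],[[0,1,-10],[0,0,0],-1]]'; python3 -m creep '[[[0,0,-1],[0,0,0],-1],[[0,0,-1.5],[0,0,0],-1],[[0,0,-1.5],[0,0,0],-1]]'; python3 -m creep '[[[0,0,20],[0,0,0],-1],[[0,0,31],[0,0,0],-1],[[0,0,31],[0,0,0],-1],[[0,0,31],[0,0,0],-1]]'; python3 - <<'E'
from h import *
c=np.array([547,127.1]);ya=np.radians(59.1-90)
im,d=arm.get_image("scene");flaps("scene",d,c,ya)
E
```

```text
clock: 5.02
position: [587.4, 196.1, 104.3]
ee_rot: [-0.37, 0.603, -0.602, 0.369]
contact_force: [-0.0, 0.2, 0.7]
gripper_width: -0.3
clock: 5.27
position: [587.7, 196.3, 104.0]
ee_rot: [0.371, -0.602, 0.602, -0.37]
contact_force: [-1.9, -1.4, 3.0]
gripper_width: 0.1
clock: 5.6
position: [588.3, 196.9, 135.3]
ee_rot: [-0.369, 0.603, -0.602, 0.371]
contact_force: [-0.1, -0.1, -0.5]
gripper_width: -0.1
scene 0 357 tilt -0.030 press [615.6  86. ] z0 103.5
scene 1 275 tilt -0.024 press [588.1 195.7] z0 103.5
scene 2 234 tilt 0.073 press [478.4 168.2] z0 103.5
scene 3 310 tilt -0.033 press [505.9  58.5] z0 103.5
```

Section 1 shut as well. Now section 2, which stands about halfway.

```bash
python3 -m creep '[[[-37,-9,0],[0,0,0],-1],[[-74,-18,0],[0,0,0],-1],[[-110,-28.5,0],[0,0,0],-1],[[-110,-28.5,0],[0,0,0],-1],[[-110,-28.5,0],[0,0,0],-1],[[-110,-28.5,-10],[0,0,0],-1],[[-110,-28.5,-19],[0,0,0],-1],[[-110,-28.5,-19],[0,0,0],-1],[[-110,-28.5,-19],[0,0,0],-1]]'; python3 -m creep '[[[0,0,-2],[0,0,0],-1],[[0,0,-4],[0,0,0],-1],[[0,0,-6],[0,0,0],-1],[[0,0,-8],[0,0,0],-1],[[0,0,-10],[0,0,0],-1],[[0,0,-10],[0,0,0],-1]]'; python3 -m creep '[[[0,0,-1],[0,0,0],-1],[[0,0,-1.5],[0,0,0],-1],[[0,0,-1.5],[0,0,0],-1]]'
```

```text
clock: 6.4
position: [478.1, 167.8, 114.3]
ee_rot: [0.371, -0.602, 0.603, -0.369]
contact_force: [0.1, 0.9, -0.9]
gripper_width: 0.2
clock: 6.9
position: [477.7, 167.8, 105.4]
ee_rot: [-0.37, 0.603, -0.602, 0.37]
contact_force: [0.6, 0.1, 1.1]
gripper_width: -0.1
clock: 7.15
position: [477.9, 168.0, 104.2]
ee_rot: [-0.37, 0.602, -0.602, 0.37]
contact_force: [-0.3, -0.2, -0.3]
gripper_width: 0.2
```

```bash
python3 -m creep '[[[0,0,-1],[0,0,0],-1],[[0,0,-1.5],[0,0,0],-1],[[0,0,-1.5],[0,0,0],-1]]'; python3 -m creep '[[[0,0,20],[0,0,0],-1],[[0,0,31],[0,0,0],-1],[[0,0,31],[0,0,0],-1],[[0,0,31],[0,0,0],-1]]'; python3 - <<'E'
from h import *
c=np.array([547,127.1]);ya=np.radians(59.1-90)
im,d=arm.get_image("scene");flaps("scene",d,c,ya)
E
```

```text
clock: 7.4
position: [478.1, 168.1, 103.9]
ee_rot: [0.37, -0.602, 0.602, -0.371]
contact_force: [-2.1, -0.6, 6.3]
gripper_width: -0.1
clock: 7.73
position: [478.0, 168.2, 134.0]
ee_rot: [-0.37, 0.603, -0.602, 0.371]
contact_force: [0.2, -1.2, -0.3]
gripper_width: -0.1
scene 0 348 tilt -0.027 press [615.6  86. ] z0 103.5
scene 1 341 tilt -0.020 press [588.1 195.7] z0 103.5
scene 2 298 tilt -0.021 press [478.4 168.2] z0 103.5
scene 3 308 tilt -0.025 press [505.9  58.5] z0 103.5
```

All four read the same. I'll press section 3 too, to be sure it is seated.

```bash
python3 -m creep '[[[9,-37,0],[0,0,0],-1],[[18,-74,0],[0,0,0],-1],[[28,-109.5,0],[0,0,0],-1],[[28,-109.5,0],[0,0,0],-1],[[28,-109.5,0],[0,0,0],-1],[[28,-109.5,-10],[0,0,0],-1],[[28,-109.5,-20],[0,0,0],-1],[[28,-109.5,-20],[0,0,0],-1],[[28,-109.5,-20],[0,0,0],-1]]'; python3 -m creep '[[[0,0,-2],[0,0,0],-1],[[0,0,-4],[0,0,0],-1],[[0,0,-6],[0,0,0],-1],[[0,0,-8],[0,0,0],-1],[[0,0,-10],[0,0,0],-1],[[0,0,-10],[0,0,0],-1]]'; python3 -m creep '[[[0,0,-1],[0,0,0],-1],[[0,0,-1.5],[0,0,0],-1],[[0,0,-1.5],[0,0,0],-1]]'
```

```text
clock: 8.53
position: [505.0, 59.1, 112.4]
ee_rot: [-0.372, 0.602, -0.602, 0.37]
contact_force: [-0.6, -0.9, 0.1]
gripper_width: -0.4
clock: 9.03
position: [506.0, 58.6, 104.0]
ee_rot: [0.37, -0.602, 0.602, -0.37]
contact_force: [-0.8, 0.6, 0.9]
gripper_width: -0.1
clock: 9.28
position: [506.1, 58.5, 103.8]
ee_rot: [0.37, -0.602, 0.603, -0.371]
contact_force: [-4.6, 0.7, 10.0]
gripper_width: -0.1
```

Now lift well clear and move aside, away from the tub.

```bash
python3 -m creep '[[[0,0,30],[0,0,0],-1],[[0,0,60],[0,0,0],-1],[[0,0,100],[0,0,0],-1],[[-10,38,110],[0,0,0],-1],[[-20,76,110],[0,0,0],-1],[[-30,114,110],[0,0,0],-1],[[-40,152,110],[0,0,0],-1],[[-50,190,110],[0,0,0],-1],[[-60,228,110],[0,0,0],-1],[[-80,260,110],[0,0,0],-1],[[-100,295,110],[0,0,0],-1],[[-110,330,110],[0,0,0],-1]]';python3 -m creep '[[[-20,35,0],[0,0,0],-1],[[-50,60,0],[0,0,0],-1],[[-50,90,0],[0,0,0],-1],[[-50,90,0],[0,0,0],-1],[[-50,90,0],[0,0,0],-1]]'; python3 - <<'E'
from h import *
c=np.array([547,127.1]);ya=np.radians(59.1-90)
for n in("scene","top"):
    im,d=arm.get_image(n);flaps(n,d,c,ya);cv2.imwrite(f"pics/{n}9.png",im[:,:,::-1])
    if n=="top": cv2.imwrite("pics/topc9.png",cv2.resize(im[195:300,175:290,::-1],None,fx=5,fy=5,interpolation=cv2.INTER_CUBIC))
E
```

```text
clock: 10.28
position: [393.9, 389.7, 212.2]
ee_rot: [-0.371, 0.602, -0.602, 0.37]
contact_force: [0.7, -1.0, 0.6]
gripper_width: -0.1
clock: 10.7
position: [345.2, 479.6, 211.4]
ee_rot: [0.371, -0.602, 0.602, -0.37]
contact_force: [-0.2, -0.5, -0.0]
gripper_width: 0.0
scene 0 351 tilt -0.025 press [615.6  86. ] z0 103.5
scene 1 338 tilt -0.019 press [588.1 195.7] z0 103.5
scene 2 283 tilt -0.020 press [478.4 168.2] z0 103.5
scene 3 311 tilt -0.025 press [505.9  58.5] z0 103.5
top 0 620 tilt -0.026 press [615.6  86. ] z0 104.0
top 1 626 tilt -0.023 press [588.1 195.7] z0 104.0
top 2 654 tilt -0.030 press [478.4 168.2] z0 104.0
top 3 645 tilt -0.035 press [505.9  58.5] z0 104.0
```

View pics/topc9.png

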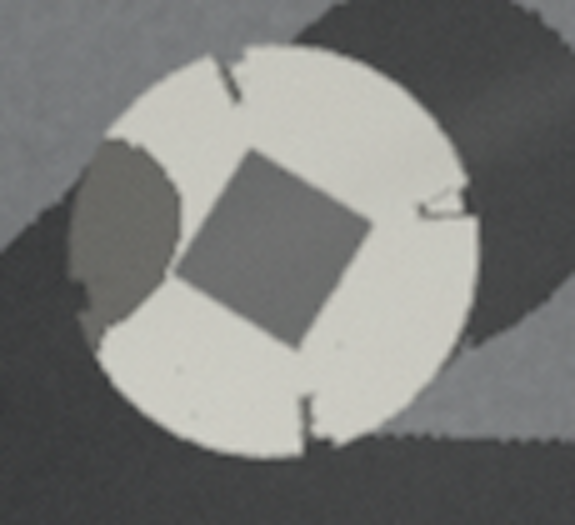

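View pics/scene9.png

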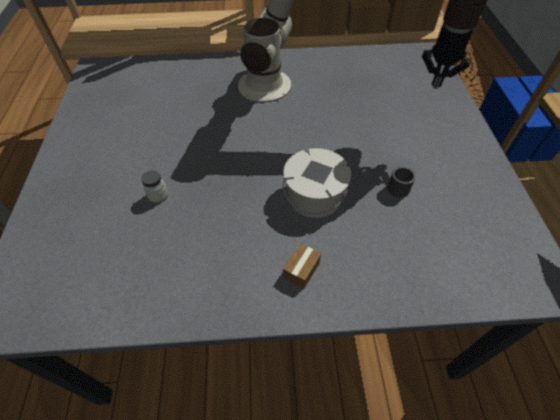

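The lid looks evenly flush. The dark patch at (130,240) in the crop is only the arm's shadow. The dark square's corners have stayed at (250,148), (372,223) and (300,350), so the tub has not moved. The jar, carton and coupling are where they were.

```bash
python3 -c "
from bench import arm
print(arm.job_done())"
```

```text
the job is handed in; nothing more can be done
None
```

All four rim sections of the tub's lid now lie flush, and I handed the job in at about 11 s of the 64 s allowed.

- **Pressing:** I pressed sections 0, 1, 2 and 3 in turn with shut fingertips, straight down at each press point. The highest force I read was about 11 N. The section numbering is my own reading of the picture.
- **Starting state:** Two sections stood fully up, one was partly down (about 0.07 rad short of shut) and one already looked shut. I pressed that one too.
- **Last checks:** The depth images from the scene and top cameras give slopes of -0.02 to -0.035 rad for all four sections. This matches what the already shut section showed before I touched it, so I take it as camera bias. I judged the clicks from these slopes and the finger height at the stop, about 104 mm.
- **Surroundings:** The tub's panel corners are at the same pixels as before. By eye in the pictures, the jar, carton and coupling have not moved. The arm ended well clear of everything.

No check failed. The only hitch was that my first approach stopped short over the panel, because the move was limited in speed. I saw this in the wrist picture and corrected it before pressing anything.

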